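# Point out a sprung frame corner and the glue for it

## Robot

A 6-joint arm with a two-finger parallel gripper is mounted at the origin on the work surface. World frame = base frame: x ahead of the robot, y to its left, z up, the work surface at z = 0. Lengths are in m, angles in rad, forces in N, time in s.
With the tool pointing down it reaches from about 0.425 to 0.95 m from the base axis. Payload 3.5 kg.
Tool frame: the origin (TCP) lies between the finger pads, 19 mm behind the fingertips; this is the grasp point; z points along the fingers, y is the line along which they close (so a half turn about z gives the same grasp; the last joint's range is limited). The gripper opens to 85 mm and grips with 20 to 120 N. Pads are 22 mm wide; open, the fingers measure 114 mm over their backs; the gripper's body (76 mm by 85 mm) begins 54 mm behind the grasp point. The pads swing forward as they close: fully open they stand 13 mm farther back than shut.
Start: joints at [1.029, 0.286, 1.577, -0, 1.279, -0.15], TCP at [0.258, 0.624, 0.25] pointing down, gripper open.
Joint ranges: [-2.77, 2.77], [-0.9, 2.22], [0.21, 2.48], [-1.53, 4.67], [0.24, 2.81], [-2.84, 2.84]. Speed limits (rad/s): [2.79, 2.79, 3.14, 3.14, 3.14, 3.14].

## Interface

Orientations are given as a unit quaternion [x, y, z, w].
In Python, from plant import ctrl gives the robot as it stands. The module is installed in compiled form; this text tells all that it offers.
- The arm moves only by the shell command python3 -m crank 'ROWS' [OPENING] [FORCE]. ROWS is JSON, a list of rows, each a list of 6 numbers: the shift along the tool's x, y, z in cm, then the turn, a rotation vector about the tool's x, y, z in rad. In form: [[tx, ty, tz, rx, ry, rz], ...]. A call has 1 to 10 rows; each row is the pose to reach, as a shift and turn from the pose commanded when the call began, along the tool's axes at that moment; what a row does not reach only later rows make up. A row lasts 1/10 s, in which the tool goes at most 50 mm and 8.59 degrees, less where a joint would pass 70% of its speed; a pose out of reach is approached as far as the arm can. A call with a gripper value outside its range is refused whole. OPENING is the opening, from 0 (shut) to 1 (fully open), set as the call begins (- or left out, the last holds). The fingers move at their own pace and stop on an object; FORCE is the grip in N (left out, the last holds). Time passes only in rows, so rows that repeat a pose let the fingers close. It gives the time, the measured TCP pose, the force, the opening and the grip force at its end, in the units of the state.
- ctrl.get_state(): the state, without advancing time (a new reading comes with each control period).
- ctrl.read_camera(name): name is "scene" or "top" or "wrist"; returns (picture, depth): 480x640x3 uint8, blue, green, red; 480x640 float32, m along the optical axis (not along the pixel's ray), 0 where there is no reading.
- ctrl.camera_info(name): a dict with "K" (3x3 intrinsics, pixels), "k1" (the pictures are not rectified: a ray, as slopes to the right and down, at radius r is drawn at 1 + k1 r^2 times it, then the intrinsics apply), "origin" and "orientation" of the camera in the world. Camera axes: x right, y down, z forward; pixel columns grow to the right and rows downward; lengths in m; the calibration is good to about 2 mm. A picture is of the moment at which its call begins: read the wrist's pose just before it. camera_info takes no time and is no camera call; for the wrist camera it gives the pose at the moment of the call.
- ctrl.sign_off(): hands the job in; it is judged then, once.
The state is a dict: "time": time; "qpos": joint angles; "dq": joint speeds; "joint_efforts": joint torques, N m; "eef_pos": TCP position; "tcp_rot": TCP orientation; "contact_force": force on the tool from outside, world axes, zero at the start; "wrist_torque": the same for the moment, N m; "opening": opening from 0.0 (shut) to 1.0 (fully open); "finger_force": force on a finger pad.
Only numpy, scipy, OpenCV 4.12 (cv2) and the standard library are available. Lean on these libraries where they do the work, as an engineer would, in place of code of your own. Each camera call takes 0.05 s, during which the arm holds its last target. There are 200 camera calls.

## Task

Show the apprentice the repair: with the fingers pointing down, hold the fingertips a few centimetres above the corner of the blue-green picture frame whose mitre joint has sprung open, for about two seconds, then point in the same way at the orange tip of the wood glue bottle, and finish with the hand still pointing there. Point at none of the frame's sound corners or the other bottles, and touch, shift or lift none of the things on the bench.

Things in the scene. Friction and masses are not known exactly. Their poses are not given: they have to be found in the camera images.
- frame: Empty rectangular picture frame lying face up on the bench, loose; four mitred moulding rails painted dull blue-green with a narrow pale pine slip round the inside. 225 x 170 mm outside (about 9 mm more each way at the sprung corner), rails 34 mm wide and 24 mm high. Origin at the centre of its underside, x along the long side, y along the short side, z up; it may lie at any yaw.
- open_corner (a point): Middle of the open joint at the sprung corner (the +x, +y corner of the frame), 22 mm above the bench, 2 mm below the moulding's highest edge. The two rails have sprung apart there, leaving a gap of about 12 mm along the mitre through which the bench shows, and the paint has flaked off both rail ends beside it, showing pale bare wood. Its z is up.
- sound_corner_1 (a point): Middle of the tight mitre at the -x, +y corner of the frame, 22 mm above the bench: not to be pointed at.
- sound_corner_2 (a point): Middle of the tight mitre at the -x, -y corner of the frame, 22 mm above the bench: not to be pointed at.
- sound_corner_3 (a point): Middle of the tight mitre at the +x, -y corner of the frame, 22 mm above the bench: not to be pointed at.
- wood_glue: The wood glue: a round white squeeze bottle with a yellow band and a pointed orange nozzle, 60 mm across, 150 mm high with the nozzle, standing loose on the bench. Origin at the centre of its underside, z up.
- glue_tip (a point): Tip of the orange nozzle, the bottle's highest point, on its axis 150 mm above the bench. Its z is up.
- glass_cleaner: Bystander: round blue bottle with a paper band and a flat white cap, 60 mm across, 148 mm high, loose. Origin at the centre of its underside.
- cleaner_top (a point): Centre of the top of the white cap of the blue bottle, 148 mm above the bench: not to be pointed at.
- varnish: Bystander: round amber glass bottle of varnish with a paper band and a black cap, 60 mm across, 130 mm high, loose. Origin at the centre of its underside.
- varnish_top (a point): Centre of the top of the black cap of the amber bottle, 130 mm above the bench: not to be pointed at.
- offcut: Bystander: loose straight offcut of dark maroon moulding lying on the bench beyond the frame, 150 x 31 x 18 mm, long along its x. Origin at the centre of its underside.
Not all that is in view belongs to the job. Leave any purple or turquoise look-alike of the wood_glue alone.

How it is judged:
On the way, in this order (a step that is already met when the one before it is completed fails the run):
1. the fingers point down at the sprung corner from just above it, for about two seconds (horizontal distance between the grasp point and open_corner below 0.03 m and z of the grasp point in the frame of open_corner between 0.015 and 0.09 m and angle between the grasp point's own z axis and vertical above 2.44 rad), for 1.8 s.
2. then they point down at the orange tip of the wood glue from just above it (horizontal distance between the grasp point and glue_tip below 0.03 m and z of the grasp point in the frame of glue_tip between 0.015 and 0.09 m and angle between the grasp point's own z axis and vertical above 2.44 rad), for 0.5 s.
At the end, for the whole second after the job is handed in: The fingers still point down (within 40 degrees) at the tip of the glue bottle: the tool point is within 30 mm of it sideways and 15 to 90 mm above it (fingertips clear of it). The frame, the offcut and all bottles are at rest within 6 mm of where they stood, the bottles upright (all of step 2 and distance of each of frame, wood_glue, glass_cleaner, varnish, offcut, open_corner from where it was at the start of the episode below 0.006 m and angle between each of wood_glue, glass_cleaner, varnish's own z axis and vertical below 0.1 rad and linear speed of each of frame, wood_glue, glass_cleaner, varnish, offcut below 0.02 m/s); the robot touches nothing.
It fails at once if the hand or arm touches the frame, a bottle or the offcut (contact force between any of the arm, the fingers and frame above 0.2 N or contact force between any of the arm, the fingers and wood_glue above 0.2 N or contact force between any of the arm, the fingers and glass_cleaner above 0.2 N or contact force between any of the arm, the fingers and varnish above 0.2 N or contact force between any of the arm, the fingers and offcut above 0.2 N).
It fails at once if something is lifted, shifted more than 10 mm or tipped (distance of any of frame, wood_glue, glass_cleaner, varnish, offcut, open_corner from where it was at the start of the episode above 0.01 m or angle between any of wood_glue, glass_cleaner, varnish's own z axis and vertical above 0.25 rad).
It fails at once if the tool point comes within 45 mm of a sound corner or of the top of another bottle, which points at the wrong thing (distance between the grasp point and sound_corner_1 below 0.045 m or distance between the grasp point and sound_corner_2 below 0.045 m or distance between the grasp point and sound_corner_3 below 0.045 m or distance between the grasp point and cleaner_top below 0.045 m or distance between the grasp point and varnish_top below 0.045 m).
It also fails if it takes over 43 s, if anything falls off the work surface, if the arm or the gripper's body presses on something with over 40 N, if the wrist force passes 120 N, or if a joint passes its speed limit or range.

## Working session

There is one attempt and no reset: what is moved stays moved. The work goes in short steps, Python scripts to look and compute and a shell command to move; the robot and the scene stay as the last step left them, time stands still between calls to the robot, and variables do not carry over. Pictures are saved under pics/ and viewed, at most 10 in all, crops included, and the job is handed in when it is done.

```bash
mkdir -p pics
cat > h.py <<'E'
import numpy as np, cv2
from scipy.spatial.transform import Rotation as R
from plant import ctrl
def snap(n,f):
    i=ctrl.camera_info(n); p,d=ctrl.read_camera(n); cv2.imwrite(f'pics/{f}.png',p); np.savez(f'pics/{f}.npz',p=p,d=d,K=i['K'],k1=i['k1'],o=i['origin'],q=i['orientation']); return p,d
def pix(f,u,v,z=None):
    "world point of pixel; with z, the ray's crossing of that height, else by depth"
    c=np.load(f'pics/{f}.npz'); K=c['K']; k=float(c['k1'])
    x=cv2.undistortPoints(np.array([[[u,v]]],float),K,np.array([k,0,0,0,0]))[0,0]
    q=c['q']; M=R.from_quat(q).as_matrix() if q.size==4 else q.reshape(3,3)
    r=M@np.array([*x,1]); o=c['o']
    s=float(c['d'][int(round(v)),int(round(u))]) if z is None else (z-o[2])/r[2]
    return o+s*r
E
python3 - <<'E'
from h import *
for n in('top','scene'):
    snap(n,n+'0'); print(n,ctrl.camera_info(n))
s=ctrl.get_state();print(s['time'],s['eef_pos'],s['tcp_rot'])
E
```

```text
top {'K': array([[526.67236485,   0.        , 318.45988194],
       [  0.        , 526.67236485, 233.05739301],
       [  0.        ,   0.        ,   1.        ]]), 'k1': -0.050115094920495915, 'origin': array([0.54118101, 0.04832047, 1.35420088]), 'orientation': array([ 0.7099141 , -0.70326862,  0.02921295, -0.02412117])}
scene {'K': array([[450.59200157,   0.        , 325.1832361 ],
       [  0.        , 450.59200157, 244.93212112],
       [  0.        ,   0.        ,   1.        ]]), 'k1': 0.00683135672347075, 'origin': array([ 1.05644641, -0.41871424,  1.17077124]), 'orientation': array([ 0.88595951,  0.37945654, -0.10071892, -0.24686874])}
0.1 [0.25741398 0.6233753  0.24875333] [ 1.94655176e-01  9.80871120e-01 -1.02709789e-03 -3.90498896e-04]
```

View pics/top0.png

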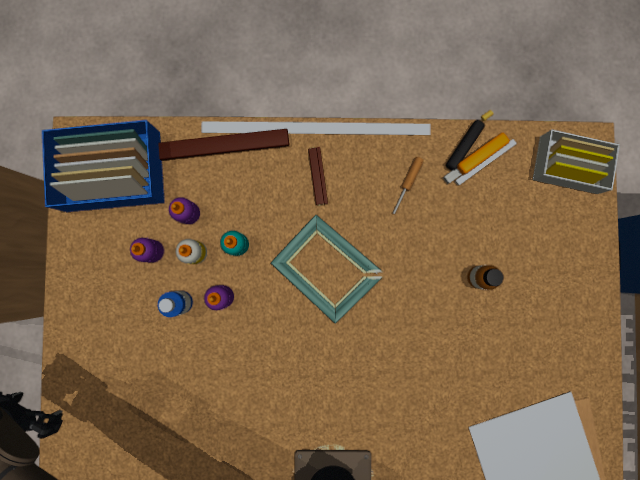

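View pics/scene0.png

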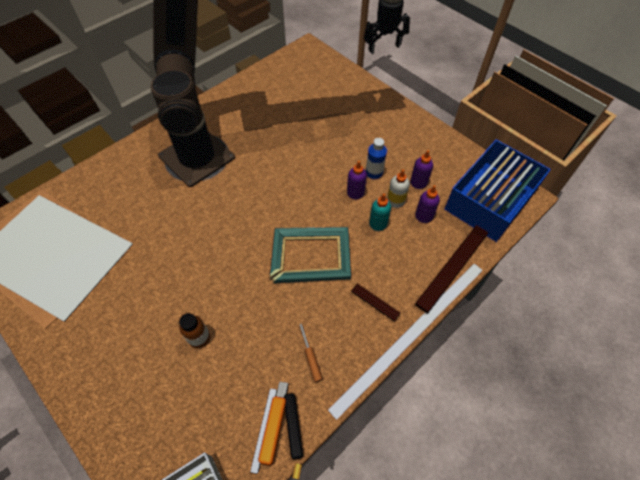

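Top view: the sprung corner shows pale bare wood at about (374,273). The tight corners are at (317,217), (275,263) and (335,321). Bottles that could be mistaken for the glue are purple at (180,209), (140,249) and (214,298), turquoise at (231,241), and the blue cleaner at (167,305). The white bottle with the orange tip is at about (187,251), and that is my choice. I'll check it and the corner in one close crop.

Run:
```python
from h import *
p=cv2.imread('pics/top0.png')
a=cv2.resize(p[185:325,110:250],(560,560),interpolation=cv2.INTER_CUBIC)
b=cv2.resize(p[250:300,345:395],(560,560),interpolation=cv2.INTER_CUBIC)
cv2.imwrite('pics/crop.png',cv2.resize(np.hstack([a,b]),(800,400)))
for n,u,v,z in[('open',374,273,.022),('s1',317,221,.022),('s2',279,263,.022),('s3',335,317,.022),('glue',185,251,.15),('cleaner',166,305,.148),('varn',494,277,.13),('p1',178,208,.15),('p2',138,249,.15),('p3',214,299,.15),('tq',231,240,.15)]:
    print(n,pix('top0',u,v,z).round(3),pix('top0',u,v).round(3))
```

```text
open [ 0.542 -0.102  0.022] [ 0.542 -0.105 -0.001]
s1 [0.673 0.043 0.022] [0.672 0.043 0.023]
s2 [0.565 0.138 0.022] [0.565 0.138 0.028]
s3 [ 0.431 -0.004  0.022] [ 0.431 -0.004  0.017]
glue [0.588 0.345 0.15 ] [0.589 0.351 0.126]
cleaner [0.465 0.386 0.148] [0.465 0.386 0.148]
varn [ 0.535 -0.371  0.13 ] [ 0.535 -0.372  0.128]
p1 [0.687 0.364 0.15 ] [0.689 0.369 0.131]
p2 [0.592 0.454 0.15 ] [0.592 0.461 0.13 ]
p3 [0.48  0.276 0.15 ] [0.479 0.278 0.141]
tq [0.614 0.24  0.15 ] [0.615 0.243 0.136]
```

View pics/crop.png

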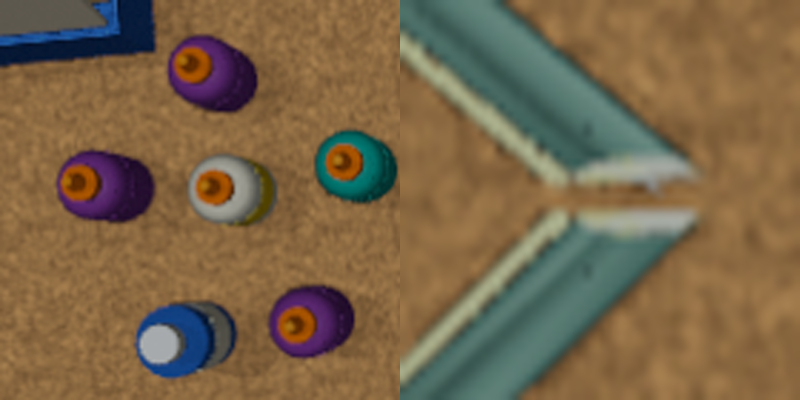

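The crop confirms it. The white bottle with the yellow band has its orange tip at about (183,250.5), and the open gap's middle is at about (374,274). Next I work out the moves.

```bash
cat >> h.py <<'E'
def go(t):
    s=ctrl.get_state(); return (R.from_quat(s['tcp_rot']).inv().apply(np.array(t)-s['eef_pos'])*100).round(1)
E
python3 - <<'E'
from h import *
print(pix('top0',374,274.3,.022),pix('top0',183,250.5,.15))
print(go([.541,-.102,.25]),go([.541,-.102,.077]))
E
```

```text
[ 0.53881215 -0.10206472  0.022     ] [0.58917181 0.34997115 0.15      ]
[-53.9 -56.2  -0. ] [-53.9 -56.2  17.3]
```

```bash
python3 -m crank '[[-1.5,-1.5,-1,0,0,0],[-4,-4,-2,0,0,0],[-7,-7,-2,0,0,0],[-10,-10.5,-2,0,0,0],[-13,-13.5,-2,0,0,0],[-16,-16.5,-2,0,0,0],[-19,-20,-2,0,0,0],[-22,-23,-2,0,0,0],[-25,-26,-2,0,0,0],[-27,-28,-2,0,0,0]]' 0
python3 -c "
from h import *
print(go([.539,-.102,.25]))"
```

```text
time: 1.1
eef_pos: [0.4007, 0.2597, 0.2696]
tcp_rot: [0.195, 0.981, -0.0, -0.0]
contact_force: [0.1, 0.1, 0.9]
opening: 0.0
finger_force: 0.0
[-26.6 -28.1   2. ]
```

```bash
python3 -m crank '[[-2,-2,0,0,0,0],[-5,-5,0,0,0,0],[-8,-8.5,0,0,0,0],[-11,-11.5,0,0,0,0],[-14,-15,0,0,0,0],[-17,-18,0,0,0,0],[-20,-21,0.5,0,0,0],[-23,-24,1,0,0,0],[-25.5,-27,2,0,0,0],[-26.6,-28.1,3,0,0,0]]'
python3 -c "
from h import *
print(go([.539,-.102,.079])); snap('wrist','w1')"
```

```text
time: 2.1
eef_pos: [0.5393, -0.1023, 0.2393]
tcp_rot: [0.196, 0.981, -0.0, -0.0]
contact_force: [-0.2, -0.3, -0.1]
opening: 0.001
finger_force: 0.0
[ 0.  0. 16.]
```

View pics/w1.png

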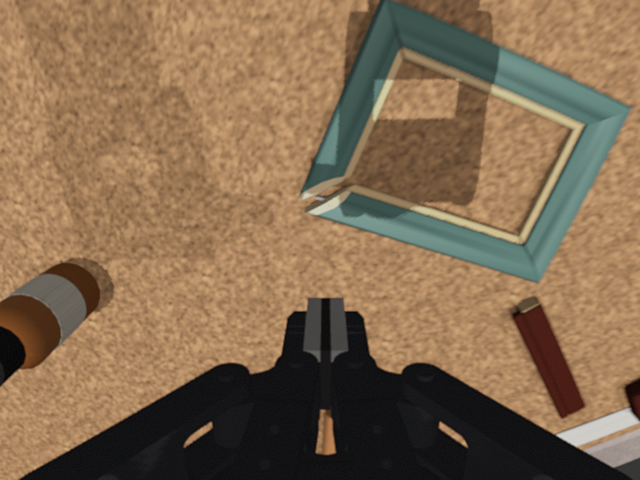

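The wrist view shows the open joint at about (328,195), just ahead of the fingertips, with the varnish well off to the left. I'll check its position with this camera.

```bash
python3 -c "
from h import *
print(pix('w1',328,195,.022))"
python3 -m crank '[[0,0,1.5,0,0,0],[0,0,4,0,0,0],[0,0,6.5,0,0,0],[0,0,9,0,0,0],[0,0,11,0,0,0],[0,0,13,0,0,0],[0,0,14.5,0,0,0],[0,0,15.5,0,0,0],[0,0,16,0,0,0],[0,0,16,0,0,0]]'
```

```text
[ 0.53931085 -0.09847363  0.022     ]
time: 3.15
eef_pos: [0.5387, -0.0989, 0.0796]
tcp_rot: [0.194, 0.981, 0.0, -0.0]
contact_force: [-0.7, -1.0, 0.3]
opening: -0.002
finger_force: 0.0
```

Both cameras agree to within 4 mm. Now hold for about 2.4 s.

```bash
H='hold'; 
python3 -m crank '[[0,0,0,0,0,0],[0,0,0,0,0,0],[0,0,0,0,0,0],[0,0,0,0,0,0],[0,0,0,0,0,0],[0,0,0,0,0,0],[0,0,0,0,0,0],[0,0,0,0,0,0],[0,0,0,0,0,0],[0,0,0,0,0,0]]' >/dev/null
python3 -m crank '[[0,0,0,0,0,0],[0,0,0,0,0,0],[0,0,0,0,0,0],[0,0,0,0,0,0],[0,0,0,0,0,0],[0,0,0,0,0,0],[0,0,0,0,0,0],[0,0,0,0,0,0],[0,0,0,0,0,0],[0,0,0,0,0,0]]' >/dev/null
python3 -m crank '[[0,0,0,0,0,0],[0,0,0,0,0,0],[0,0,0,0,0,0],[0,0,0,0,0,0]]'
python3 -m crank '[[0,0,-1.5,0,0,0],[0,0,-4,0,0,0],[0,0,-7,0,0,0],[0,0,-10,0,0,0],[0,0,-13,0,0,0],[0,0,-16,0,0,0],[0,0,-18,0,0,0],[0,0,-19,0,0,0],[0,0,-19,0,0,0]]'
python3 -c "
from h import *
print(go([.589,.350,.27]))"
```

```text
time: 5.55
eef_pos: [0.5389, -0.0993, 0.08]
tcp_rot: [0.195, 0.981, -0.0, 0.0]
contact_force: [-0.1, 0.5, 0.8]
opening: -0.001
finger_force: 0.0
time: 6.45
eef_pos: [0.5396, -0.0996, 0.2725]
tcp_rot: [0.195, 0.981, -0.0, 0.002]
contact_force: [-0.2, 0.6, 0.2]
opening: 0.001
finger_force: 0.0
[12.6 43.4  0.2]
```

```bash
python3 -m crank '[[0.6,2,0,0,0,0],[1.7,6,0,0,0,0],[2.9,10,0,0,0,0],[4.1,14,0,0,0,0],[5.2,18,0,0,0,0],[6.4,22,0,0,0,0],[7.5,26,0,0,0,0],[8.7,30,0,0,0,0],[9.9,34,0,0,0,0],[11,38,0,0,0,0]]' >/dev/null
python3 -m crank '[[1,3.5,0,0,0,0],[1.6,5.4,0,0,0,0],[1.6,5.4,0,0,0,0]]'
python3 -c "
from h import *
print(go([.589,.350,.21])); snap('wrist','w2')"
```

```text
time: 7.75
eef_pos: [0.587, 0.3521, 0.2674]
tcp_rot: [0.193, 0.981, -0.001, -0.002]
contact_force: [0.2, -1.0, 0.5]
opening: -0.002
finger_force: 0.0
[-0.3 -0.1  5.7]
```

View pics/w2.png

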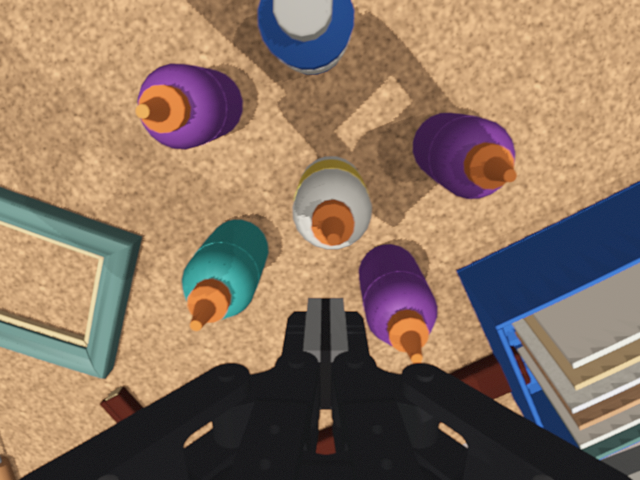

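The white bottle's nozzle tip is at about (333,238), ahead of the fingertips. The purple and turquoise bottles stand clear on either side.

```bash
python3 -c "
from h import *
t=pix('w2',333,238,.15); print(t, go([.588,.350,.21]))"
python3 -m crank '[[0,0,1,0,0,0],[0,0,2.5,0,0,0],[0,0,4,0,0,0],[0,0,5,0,0,0],[0,0,5.7,0,0,0],[0,0,5.7,0,0,0],[0,0,5.7,0,0,0]]'
```

```text
[0.58988848 0.35719666 0.15      ] [-0.1 -0.   5.8]
time: 8.5
eef_pos: [0.5884, 0.3499, 0.2132]
tcp_rot: [0.195, 0.981, 0.0, 0.0]
contact_force: [-0.2, -0.1, -0.2]
opening: -0.002
finger_force: 0.0
```

```bash
python3 -m crank '[[0,0,0,0,0,0],[0,0.3,0,0,0,0],[0,0.3,0,0,0,0],[0,0.3,0,0,0,0],[0,0.3,0,0,0,0],[0,0.3,0,0,0,0],[0,0.3,0,0,0,0],[0,0.3,0,0,0,0],[0,0.3,0,0,0,0],[0,0.3,0,0,0,0]]' && python3 -c "
from plant import ctrl
print(ctrl.sign_off())"
```

```text
time: 9.5
eef_pos: [0.5893, 0.3527, 0.213]
tcp_rot: [0.195, 0.981, -0.0, 0.0]
contact_force: [-0.5, 0.7, -0.8]
opening: -0.002
finger_force: 0.0
the job is handed in; nothing more can be done
None
```

I pointed at the sprung corner for about 2.4 s, then at the orange tip of the wood glue, and handed the job in with the hand still pointing there; the force readings showed no contact, but sign-off gave no verdict.

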